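Load the slide scanner and lock its carriage

ROBOT

A 6-joint arm with a two-finger parallel gripper is mounted at the origin on the work surface. World frame = base frame: x ahead of the robot, y to its left, z up, the work surface at z = 0. Lengths are in mm, angles in rad, forces in N, time in s.
With the tool pointing down it reaches from about 350 to 975 mm from the base axis. Payload 7.1 kg.
Tool frame: the origin (TCP) lies at the very end of the fingers, on their centre line; the grasp point (between the pads) lies 19 mm behind it; y points along the fingers, z is the direction in which the jaws open and shut, and the axes are right-handed (so a half turn about y gives the same grasp; the last joint's range is limited). The gripper opens to 88 mm and grips with 3 to 60 N. Pads are 20 mm wide; open, the fingers measure 115 mm over their backs; the gripper's body (75 mm by 178 mm) begins 61 mm behind the grasp point.
Start: joints at [1.286, 0.423, 1.63, -0, 1.089, -0.019], TCP at [164.144, 603.043, 222.675] pointing down, gripper open.
Joint ranges: [-3, 3], [-0.9, 2.11], [0.09, 2.58], [-1.31, 4.45], [0.11, 2.69], [-2.54, 2.54]. Speed limits (rad/s): [2.39, 2.39, 3.01, 3.14, 3.14, 3.14].

INTERFACE

Orientations are given as a rotation vector (axis times angle).
In Python, from workcell import ctrl gives the robot as it stands.
- The arm moves only by the shell command python3 -m jog 'ROWS'. ROWS is JSON, a list of rows, each a list of 3 entries, a list of its own where there are three numbers: the opening, from 0 (shut) to 1 (fully open), then the shift along the tool's x, y, z in cm, then the turn, a rotation vector about the tool's x, y, z in rad. In form: [[claw, [dx, dy, dz], [wx, wy, wz]], ...]. A call has 1 to 8 rows; each row is the pose to reach, as a shift and turn from the pose commanded when the call began, along the tool's axes at that moment; what a row does not reach only later rows make up. A row lasts 1/10 s, in which the tool goes at most 50 mm and 8.59 degrees, less where a joint would pass 70% of its speed; a pose out of reach is approached as far as the arm can. A call with a gripper value outside its range is refused whole. The fingers move at their own pace and stop on an object; the grip force is fixed at half the most. Time passes only in rows, so rows that repeat a pose let the fingers close. It gives the time, the measured TCP pose, the force and the opening at its end, in the units of the state.
- ctrl.get_obs(): the state, without advancing time (a new reading comes with each control period).
- ctrl.get_image(name): name is "side" or "top"; returns a dict with "color" (420x560x3 uint8, red, green, blue), "z_map" (420x560 float32, mm along the optical axis (not along the pixel's ray), 0 where there is no reading), "fx", "fy", "cx", "cy" (pixels), "dist_coeffs" ([k1, k2, p1, p2, k3] as OpenCV has them; the pictures are not rectified), "pose" (4x4, takes a point from camera to world coordinates). Camera axes: x right, y down, z forward; pixel columns grow to the right and rows downward; lengths in mm; the calibration is good to about 2 mm. A picture is of the moment at which its call begins.
- ctrl.close_job(): hands the job in, once; it reports no verdict.
The state is a dict: "t": time; "qpos": joint angles; "qvel": joint speeds; "joint_torque": joint torques, N m; "ee_pos": TCP position; "orientation": TCP orientation; "ft_force": force on the tool from outside, world axes, zero at the start; "moment": the same for the moment, N m; "width": finger opening in mm.
Only numpy, scipy, OpenCV 4.12 (cv2) and the standard library are available. Lean on these libraries where they do the work, as an engineer would, in place of code of your own. Each camera call takes 0.05 s, during which the arm holds its last target.

TASK

Put the green slide cassette into the blue magazine on the scanner's rail carriage and press it down against the sprung platform as far as it goes, so that it clears the scanner's port. Then push the carriage fully home into the scanner, pushing on the yellow centre mark of its grey plate because it jams when pushed off-centre, and swing the red-knobbed lock arm fully shut behind the plate. Leave the orange cassette and everything else on the bench where it stands.

Things in the scene. Friction and masses are not known exactly. Their poses are not given: they have to be found in the camera images.
- scanner: White slide scanner with aluminium loading bed, fixed. Origin: on the rail's centre line at bench height. x = the carriage's travel into the scanner, y across the rail, z up. Bed x -245 to +250 mm, 150 wide; notched steel rail along its middle; raised side guides at its edges, tops 38 mm above the bench. Port from x = -5 mm on: 124 wide, roof 106, head's top 136 mm above the bench; end stop inside.
- carriage: Loose carriage on the rail, 200 long (x = travel) x 96 mm, 0.6 kg. Origin: middle of its underside, 12 mm above the bench. Starts at scanner x -145 to -115 mm; fully home against the end stop at x = +10. It slides freely (3 to 9 N) when pushed on the centre line; pushed more than 10 to 15 mm off it, it skews and its pins bite into the rail's notches: it jams. Magazine in front (+x), push plate at the rear.
- push_mark (a point): Middle of the rear face of the carriage's grey push plate, on its yellow centre stripe (16 mm wide), 60 mm above the bench, 100 mm behind the carriage's origin. The plate is 110 mm wide across the rail, 8 thick, from 42 to 78 mm above the bench; the face looks to the carriage's -x. It stays outside the port when the carriage is home.
- magazine_mouth (a point): Centre of the open top of the blue magazine, 74 mm above the bench and 35 mm ahead of the carriage's origin. The inside is 116 mm along the carriage's x and 56 mm across; walls 4 mm thick.
- platform (a joint): Yellow sprung platform inside the magazine, 0 = up (its top 10 mm below the magazine's rim), 0.022 m = fully down (32 mm below the rim). Pressing it down takes about 6 to 9 N; a friction brake holds it where it was pressed to, so it does not spring back.
- cassette_center (a point): Green slide cassette to load: body 110 x 50 x 30 mm high, on top a grip fin 60 long, 14 thick, 26 high; 0.22 kg. Point: its centre, 28 mm above the underside, 2 mm below the fin's foot. x along body and fin, z up; either way round will do. Starts flat on the bench. With the platform fully down its body's top is 2 mm below the magazine's rim and its fin's top 98 mm above the bench.
- spare_center (a point): Orange cassette of the same shape, to be left alone; the same point and axes. It and the green one may change places.
- lock (a joint): Lock arm on a vertical hinge at the bed's near edge (scanner x -113, y -90 mm). 0 = open, pointing along the scanner's -x; grows clockwise seen from above; 1.571 rad = fully shut, pointing along the scanner's +y, across the rail just behind the plate of the homed carriage. Starts open, -0.25 to 0 rad; stays where left (1 N at the knob). Shuts only when the carriage is home.
- lock_knob (a point): Middle of the upright red knob at the lock arm's end: cylinder 20 mm in diameter, 46 high (50 to 96 mm above the bench), 85 mm from the hinge. The arm under it lies 40 to 50 mm above the bench. With the arm shut the knob is on the rail's centre line, 23 mm behind the push plate's rear face.
- bottle_a: Clear bottle with orange cap, 80 mm diameter, 160 mm high; bystander. Origin under its centre.
- bottle_b: Amber bottle with orange cap, 70 mm diameter, 130 mm high; bystander. Origin under its centre.
- beaker: Glass beaker, 70 mm diameter, 85 mm high; bystander. Origin under its centre.
- tip_rack: Blue pipette tip rack, 120 x 84 x 53 mm; bystander. Origin under its centre.
- timer: White bench timer, 70 x 70 x 27 mm; bystander. Origin under its centre.
- jar: Jar with white lid, 64 mm diameter, 75 mm high; bystander. Origin under its centre.
There are look-alikes about, which are no part of the job. What is shaped like the carriage but purple is not meant. Of the things that look like the part that bears cassette_center, the smaller one is meant.

How it is judged:
By the outcome, as a careful person would: the job done as asked, in the order asked, and still so for the second after the job is handed in, with the robot touching nothing.
It also fails if it takes over 61 s, if anything falls off the work surface, if the arm or the gripper's body presses on something with over 40 N, if the wrist force passes 120 N, or if a joint passes its speed limit or range.

## Working session

There is one attempt and no reset: what is moved stays moved. The work goes in short steps, Python scripts to look and compute and a shell command to move; the robot and the scene stay as the last step left them, time stands still between calls to the robot, and variables do not carry over. Pictures are saved under pics/ and viewed, and the job is handed in when it is done.

```bash
ls; mkdir -p pics; python3 - <<'E'
from workcell import ctrl
import cv2,numpy as np,pickle
o=ctrl.get_obs();print(o)
for n in("top","side"):
    im=ctrl.get_image(n);pickle.dump(im,open(f"{n}0.pkl","wb"))
    cv2.imwrite(f"pics/{n}0.png",im["color"][:,:,::-1])
    print(n,im["fx"],im["fy"],im["cx"],im["cy"],im["dist_coeffs"],np.round(im["pose"],3).tolist())
E
```

```text
pics
{'t': 0.0, 'qpos': array([ 1.28598719e+00,  4.23811703e-01,  1.63069669e+00, -8.14095570e-06,
        1.08859033e+00, -1.90071822e-02]), 'qvel': array([ 0.00016806,  0.00225354, -0.00251432,  0.00064572, -0.00150176,
       -0.00091343]), 'joint_torque': array([ 1.37778756e-03, -5.44634950e+01, -2.73659045e+01,  6.43278728e-02,
        2.28077034e-02, -9.29457838e-05]), 'ee_pos': array([164.00180561, 602.52066061, 221.91725812]), 'orientation': array([-1.56219891,  0.20886283, -0.20851512]), 'ft_force': array([ 0.39013261, -0.29719382,  0.43691823]), 'moment': array([0.03413533, 0.02585557, 0.00846788]), 'width': 87.94272098213112}
top 479.7121747747486 479.7121747747486 279.49615237825134 205.18985717581785 [-0.05009188  0.          0.          0.          0.        ] [[-0.017, -0.98, 0.197, 243.393], [-1.0, 0.02, 0.012, 90.411], [-0.016, -0.197, -0.98, 1567.758], [0.0, 0.0, 0.0, 1.0]]
side 387.57717832796953 387.57717832796953 283.00017804223853 212.87202965869656 [0.03176231 0.         0.         0.         0.        ] [[0.936, -0.225, 0.27, 244.708], [-0.351, -0.549, 0.759, -699.611], [-0.022, -0.805, -0.593, 689.183], [0.0, 0.0, 0.0, 1.0]]
```

View pics/top0.png

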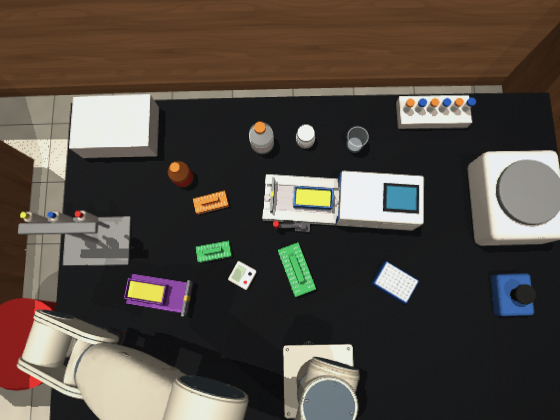

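View pics/side0.png

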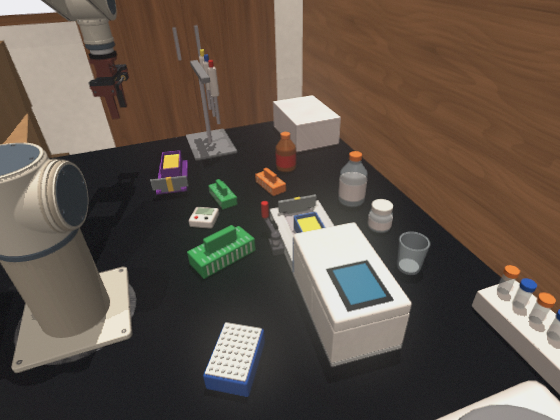

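The top view shows the small green cassette at about (213,251), and the bigger green look-alike at (297,270). The orange one is at (210,202), the carriage at (300,198), the scanner at (380,200), the red knob at (277,225) and the purple decoy at (158,293).

```bash
cat > h.py <<'E'
import cv2,numpy as np,pickle
def und(im,px):
    K=np.array([[im["fx"],0,im["cx"]],[0,im["fy"],im["cy"]],[0,0,1]])
    return cv2.undistortPoints(np.array(px,float).reshape(-1,1,2),K,np.array(im["dist_coeffs"])).reshape(-1,2)
def plane(im,px,z):
    n=und(im,px);T=np.array(im["pose"]);d=np.c_[n,np.ones(len(n))]@T[:3,:3].T
    return T[:3,3]+d*((z-T[2,3])/d[:,2])[:,None]
def cloud(im):
    h,w=im["z_map"].shape;v,u=np.mgrid[:h,:w]
    n=und(im,np.c_[u.ravel(),v.ravel()]);T=np.array(im["pose"])
    P=np.c_[n,np.ones(len(n))]*im["z_map"].reshape(-1,1)
    return (P@T[:3,:3].T+T[:3,3]).reshape(h,w,3)
def proj(im,P):
    T=np.array(im["pose"]);K=np.array([[im["fx"],0,im["cx"]],[0,im["fy"],im["cy"]],[0,0,1]])
    R=T[:3,:3].T;t=-R@T[:3,3]
    return cv2.projectPoints(np.array(P,float).reshape(-1,3),cv2.Rodrigues(R)[0],t,K,np.array(im["dist_coeffs"]))[0].reshape(-1,2)
def mask(im,hr,s=90,v=60):
    H=cv2.cvtColor(im["color"],cv2.COLOR_RGB2HSV)
    m=(H[...,1]>=s)&(H[...,2]>=v)
    a,b=hr
    m&=((H[...,0]>=a)&(H[...,0]<=b)) if a<=b else ((H[...,0]>=a)|(H[...,0]<=b))
    return m.astype(np.uint8)
def blobs(m,amin=15):
    n,l,st,c=cv2.connectedComponentsWithStats(m)
    return [(st[i],c[i],l==i) for i in range(1,n) if st[i,4]>=amin]
def load(n): return pickle.load(open(n+".pkl","rb"))
E
python3 - <<'E'
from h import *
for n in("top0","side0"):
    im=load(n);C=cloud(im)
    for nm,hr in dict(green=(50,75),orange=(5,16),yellow=(24,34),red=(174,3),blue=(100,125),purple=(130,160)).items():
        for st,c,l in blobs(mask(im,hr),20):
            P=C[l&(im["z_map"]>0)]
            if len(P): print(n,nm,st.tolist(),c.round(1),"med",np.median(P,0).round(0),"zrange",np.percentile(P[:,2],[5,95]).round(0))
for n,(x0,y0,x1,y1) in dict(top0=(180,160,350,310),side0=(150,130,350,300)).items():
    im=load(n)["color"][y0:y1,x0:x1,::-1]
    cv2.imwrite(f"pics/{n}_z.png",cv2.resize(im,None,fx=4 if n!='top0' else 4,fy=4 if n!='top0' else 4,interpolation=cv2.INTER_CUBIC)[:600,:800])
E
```

```text
top0 green [195, 240, 37, 22, 550] [212.9 250.8] med [406. 326.  30.] zrange [ 8. 56.]
top0 green [278, 242, 38, 55, 1084] [296.4 269.2] med [341.  59.  43.] zrange [36. 81.]
top0 orange [0, 0, 560, 96, 47971] [262.6  43.3] med [1340.  190. -307.] zrange [-686.  -29.]
top0 orange [546, 75, 14, 86, 486] [555.7 108.1] med [  994. -1002.  -227.] zrange [-254. -182.]
top0 orange [406, 99, 9, 8, 59] [409.9 102.6] med [ 868. -320.  112.] zrange [104. 117.]
top0 orange [430, 98, 10, 9, 63] [434.3 102.1] med [ 868. -401.  111.] zrange [ 55. 117.]
top0 orange [455, 98, 9, 9, 62] [458.8 101.6] med [ 868. -480.  111.] zrange [102. 115.]
top0 orange [254, 121, 12, 13, 123] [259.5 127. ] med [776. 167. 158.] zrange [  1. 164.]
top0 orange [168, 161, 22, 22, 392] [178.3 171.5] med [653. 427.  95.] zrange [ 64. 131.]
top0 orange [21, 175, 11, 11, 31] [ 27.4 179.1] med [ 834. 1323. -609.] zrange [-644. -556.]
top0 orange [192, 190, 37, 25, 495] [210.2 202. ] med [566. 336.  29.] zrange [-0. 57.]
top0 orange [0, 220, 9, 5, 26] [  4.  222.3] med [ 598. 1321. -449.] zrange [-475. -421.]
top0 orange [11
[... 2815 characters left out ...]
de0 blue [204, 54, 5, 7, 24] [205.8  57.2] med [480. 713. 329.] zrange [320. 336.]
side0 blue [294, 215, 7, 15, 24] [296.3 220.2] med [546.  50.  73.] zrange [68. 76.]
side0 blue [520, 278, 17, 14, 176] [527.8 284.8] med [ 866. -363.  112.] zrange [103. 114.]
side0 blue [557, 309, 3, 12, 28] [558.2 314.7] med [ 858. -435.  110.] zrange [103. 113.]
side0 blue [203, 329, 61, 68, 841] [232.2 379.8] med [ 279. -301.   34.] zrange [ 7. 45.]
side0 purple [158, 150, 30, 29, 425] [173.  166.5] med [289. 509.  44.] zrange [ 4. 62.]
side0 purple [181, 187, 6, 5, 24] [183.3 188.5] med [299. 404.  20.] zrange [14. 21.]
side0 purple [156, 189, 6, 6, 23] [158.2 191.6] med [222. 416.  20.] zrange [11. 22.]
```

View pics/top0_z.png

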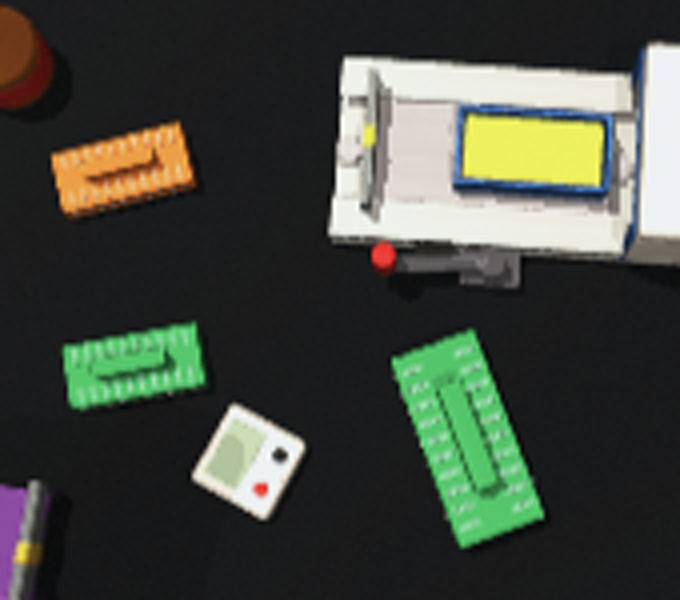

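View pics/side0_z.png

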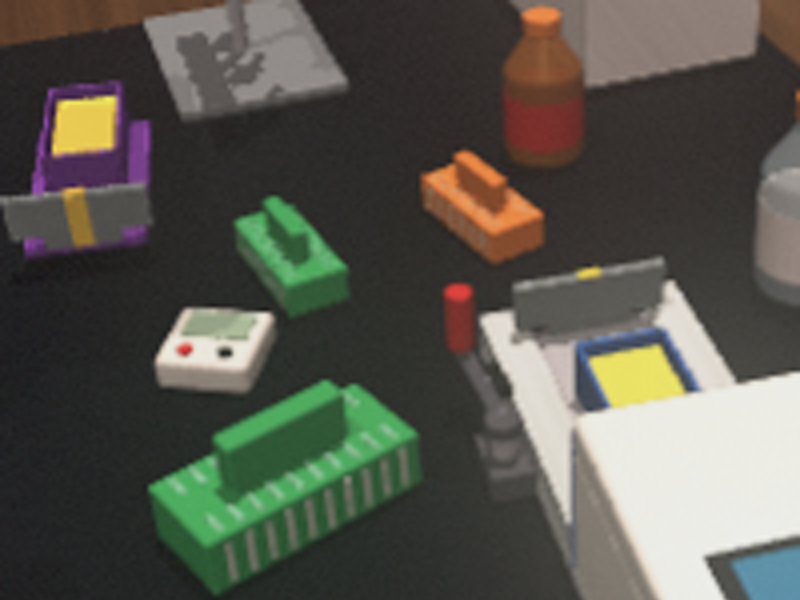

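```bash
python3 - <<'E'
from h import *
def rect(P):
    r=cv2.minAreaRect(P[:,:2].astype(np.float32));b=cv2.boxPoints(r)
    e=b[1]-b[0];f=b[2]-b[1]
    if np.linalg.norm(e)<np.linalg.norm(f): e,f=f,e
    return b.mean(0).round(1),np.round(np.degrees(np.arctan2(e[1],e[0]))%180,1),np.round([np.linalg.norm(e),np.linalg.norm(f)],1)
def edge(l):
    c=cv2.findContours(l.astype(np.uint8),0,1)[0]; return max(c,key=len)[:,0,:]
for n in("top0","side0"):
    im=load(n);C=cloud(im);ok=im["z_map"]>0
    # platform
    y=[b for b in blobs(mask(im,(24,34)),100) if abs(b[1][0]-310)<12][0]
    print(n,"platform",rect(plane(im,edge(y[2]),64)))
    for nm,hr,w in(("green",(50,75),(406,326)),("orange",(5,16),(566,336))):
        for st,c,l in blobs(mask(im,hr),300):
            P=C[l&ok]
            if np.hypot(*(np.median(P,0)[:2]-w))<40:
                fin=l&ok&(C[...,2]>45)&(C[...,2]<62)
                vv,uu=np.nonzero(fin)
                print(nm,"fin",len(uu),rect(C[fin]),rect(plane(im,np.c_[uu,vv],56)),"z",np.percentile(C[fin][:,2],90))
                bd=l&ok&(C[...,2]>24)&(C[...,2]<62); 
                bt=l&ok&(C[...,2]>24)&(C[...,2]<36);print("  body",rect(C[bd]),rect(C[bt]),C[bt].mean(0).round(1))
    r=[b for b in blobs(mask(im,(174,3)),30) if np.hypot(*(np.median(C[b[2]&ok],0)[:2]-(480,120)))<30][0]
    k=r[2]&ok&(C[...,2]>90);print("knob top",C[k].mean(0).round(1),k.sum(), C[r[2]&ok].mean(0).round(1))
    # plate: grey points z 60..80 near world y 60..140
    H=cv2.cvtColor(im["color"],cv2.COLOR_RGB2HSV)
    g=ok&(C[...,2]>50)&(C[...,2]<82)&(C[...,0]>500)&(C[...,0]<680)&(C[...,1]>80)&(C[...,1]<200)
    P=C[g];print("plate",len(P),rect(P),rect(P[P[:,2]>72]),P.mean(0).round(1))
    hd=ok&(C[...,2]>130)&(C[...,2]<142)&(C[...,1]<0)&(C[...,1]>-320)&(C[...,0]>450)&(C[...,0]<720)
    print("head",rect(C[hd]),np.median(C[hd][:,2]))
    gd=ok&(C[...,2]>34)&(C[...,2]<43)&(C[...,1]<200)&(C[...,1]>-70)&(C[...,0]>480)&(C[...,0]<680)
    m=gd
    print("guides",rect(C[m]),m.sum())
E
```

```text
top0 platform (array([571.1,   1.6], dtype=float32), np.float32(85.0), array([110.6,  51.9], dtype=float32))
green fin 89 (array([405.6, 327.4], dtype=float32), np.float32(99.7), array([61. , 14.6], dtype=float32)) (array([405.1, 326.3], dtype=float32), np.float32(99.3), array([60.9, 15.4], dtype=float32)) z 58.69185151990068
  body (array([406. , 326.8], dtype=float32), np.float32(99.6), array([110.5,  50.6], dtype=float32)) (array([406. , 326.8], dtype=float32), np.float32(99.6), array([110.5,  50.6], dtype=float32)) [405.8 326.9  29.4]
orange fin 75 (array([568.4, 337.3], dtype=float32), np.float32(100.6), array([58.8, 16.7], dtype=float32)) (array([567.8, 336.7], dtype=float32), np.float32(103.2), array([60.2, 16.1], dtype=float32)) z 58.420481506189844
  body (array([569.1, 338.2], dtype=float32), np.float32(102.8), array([110.8,  51.6], dtype=float32)) (array([569.1, 338.2], dtype=float32), np.float32(102.8), array([110.8,  51.6], dtype=float32)) [567.3 338.7  29.5]
knob top [481.6 121.8  95.7] 32 [481.8 122.3  86.4]
plate 91 (array([579.1, 132.2], dtype=float32), np.float32(17
[... 1174 characters left out ...]
.2, 337.9], dtype=float32), np.float32(102.2), array([114.1,  53.6], dtype=float32)) (array([571.2, 337.9], dtype=float32), np.float32(102.2), array([114.1,  53.6], dtype=float32)) [566.8 324.1  30.5]
knob top [482.8 121.3  94.9] 35 [484.5 125.2  75.1]
plate 379 (array([565. , 125.8], dtype=float32), np.float32(15.2), array([145.7,  43.8], dtype=float32)) (array([583.5, 131.9], dtype=float32), np.float32(175.3), array([110.7,  12. ], dtype=float32)) [583.2 129.9  67. ]
head (array([ 554. , -200.9], dtype=float32), np.float32(84.5), array([253. , 151.7], dtype=float32)) 137.13284984101392
guides (array([566.4,  42.7], dtype=float32), np.float32(83.1), array([240.7, 167.9], dtype=float32)) 848
```

```bash
cat > go.py <<'E'
# usage: go.py x y z jawangle_deg -> shift cm, turn rad from present pose (tool pointing straight down at target)
import sys,numpy as np
from scipy.spatial.transform import Rotation as R
from workcell import ctrl
o=ctrl.get_obs();p=np.array(o["ee_pos"]);r=R.from_rotvec(o["orientation"]);M=r.as_matrix()
print("t",round(o["t"],2),"p",p.round(1),"jaw deg",np.degrees(np.arctan2(M[1,2],M[0,2])).round(1),"y axis",M[:,1].round(3),"F",np.round(o["ft_force"],1),"w",round(o["width"],1),"q",np.round(o["qpos"],2))
a=list(map(float,sys.argv[1:]))
for i in range(0,len(a),4):
    t=np.array(a[i:i+3]);c=[]
    for s in(0,180):
        g=np.radians(a[i+3]+s);y=np.array([0,0,-1.]);z=np.array([np.cos(g),np.sin(g),0]);x=np.cross(y,z)
        c.append((r.inv()*R.from_matrix(np.c_[x,y,z])).as_rotvec())
    w=min(c,key=np.linalg.norm)
    print("shift",(M.T@(t-p)/10).round(2),"turn",w.round(3))
E
python3 go.py 406.5 327 120 9.5 406.5 327 35 9.5
```

```text
t 0.1 p [164.  602.6 222. ] jaw deg 74.8 y axis [-0.    -0.001 -1.   ] F [ 0.6 -0.2 -0.4] w 87.8 q [ 1.29  0.42  1.63  0.    1.09 -0.02]
shift [ 30.64  10.23 -20.21] turn [1.000e-03 1.139e+00 1.000e-03]
shift [ 30.64  18.73 -20.2 ] turn [1.000e-03 1.139e+00 1.000e-03]
```

```bash
python3 -m jog '[[1,[30.6,10.2,-20.2],[0,1.139,0]],[1,[30.6,10.2,-20.2],[0,1.139,0]],[1,[30.6,10.2,-20.2],[0,1.139,0]],[1,[30.6,10.2,-20.2],[0,1.139,0]],[1,[30.6,10.2,-20.2],[0,1.139,0]],[1,[30.6,10.2,-20.2],[0,1.139,0]],[1,[30.6,10.2,-20.2],[0,1.139,0]],[1,[30.6,10.2,-20.2],[0,1.139,0]]]'; python3 go.py 406.5 327 120 9.5 406.5 327 35 9.5
```

```text
t: 0.9
ee_pos: [407.4, 325.0, 119.6]
orientation: [-1.282, 1.092, -1.092]
ft_force: [0.3, 0.4, -0.5]
width: 88.1
t 0.9 p [407.4 325.  119.6] jaw deg 9.1 y axis [-0.001 -0.001 -1.   ] F [ 0.3  0.4 -0.5] w 88.1 q [ 0.65  0.42  1.93 -0.    0.79  0.49]
shift [-0.21 -0.04 -0.06] turn [ 0.001 -0.007  0.001]
shift [-0.22  8.46 -0.05] turn [ 0.001 -0.007  0.001]
```

```bash
python3 -m jog '[[1,[0,0,0],[0,0,0]],[1,[0,0,0],[0,0,0]]]'; python3 go.py 406.5 327 120 9.5 406.5 327 35 9.5
```

```text
t: 1.1
ee_pos: [406.4, 327.4, 120.4]
orientation: [-1.284, 1.087, -1.086]
ft_force: [0.1, 0.9, -0.2]
width: 87.5
t 1.1 p [406.4 327.4 120.4] jaw deg 9.5 y axis [-0.001 -0.    -1.   ] F [ 0.1  0.9 -0.2] w 87.5 q [0.66 0.42 1.93 0.   0.79 0.49]
shift [0.04 0.04 0.01] turn [ 0.001 -0.     0.   ]
shift [0.04 8.54 0.01] turn [ 0.001 -0.     0.   ]
```

Settled on target. Next: descend, then close.

```bash
python3 -m jog '[[1,[0,4,0],[0,0,0]],[1,[0,7.0,0],[0,0,0]],[1,[0,8.5,0],[0,0,0]],[1,[0,8.5,0],[0,0,0]],[0,[0,8.5,0],[0,0,0]],[0,[0,8.5,0],[0,0,0]],[0,[0,8.5,0],[0,0,0]],[0,[0,8.5,0],[0,0,0]]]';python3 -m jog '[[0,[0,0,0],[0,0,0]],[0,[0,0,0],[0,0,0]],[0,[0,0,0],[0,0,0]],[0,[0,0,0],[0,0,0]]]'; python3 go.py 572 1.5 150 -5
```

```text
t: 1.9
ee_pos: [406.8, 328.2, 36.6]
orientation: [-1.281, 1.085, -1.086]
ft_force: [0.0, -0.5, -0.7]
width: 59.0
t: 2.3
ee_pos: [406.4, 327.7, 35.7]
orientation: [-1.283, 1.086, -1.086]
ft_force: [-0.9, -0.3, 1.1]
width: 27.4
t 2.3 p [406.4 327.7  35.7] jaw deg 9.5 y axis [ 0.  0. -1.] F [-0.9 -0.3  1.1] w 27.4 q [ 0.66  0.57  1.95 -0.    0.62  0.49]
shift [ 34.91 -11.43  10.95] turn [-0.     0.253 -0.   ]
```

```bash
python3 -m jog '[[0,[0,0,0],[0,0,0]],[0,[0,0,0],[0,0,0]],[0,[0,0,0],[0,0,0]],[0,[0,0,0],[0,0,0]]]'; python3 -m jog '[[0,[0,-4,0],[0,0,0]],[0,[0,-8,0],[0,0,0]],[0,[0,-12,0],[0,0,0]],[0,[0,-12,0],[0,0,0]]]'; python3 go.py 572 1.5 155 -5
```

```text
t: 2.7
ee_pos: [406.3, 327.7, 35.6]
orientation: [-1.283, 1.086, -1.086]
ft_force: [0.5, 0.4, -0.9]
width: 13.8
t: 3.1
ee_pos: [408.8, 329.7, 160.4]
orientation: [-1.274, 1.083, -1.086]
ft_force: [0.7, 0.2, -1.6]
width: 13.5
t 3.1 p [408.8 329.7 160.4] jaw deg 9.5 y axis [ 0.007  0.005 -1.   ] F [ 0.7  0.2 -1.6] w 13.5 q [0.66 0.36 1.9  0.   0.87 0.49]
shift [35.07  0.47 10.66] turn [-0.007  0.253 -0.005]
```

```bash
python3 -m jog '[[0,[34.9,0,10.95],[0,0.253,0]],[0,[34.9,0,10.95],[0,0.253,0]],[0,[34.9,0,10.95],[0,0.253,0]],[0,[34.9,0,10.95],[0,0.253,0]],[0,[34.9,0,10.95],[0,0.253,0]],[0,[34.9,0,10.95],[0,0.253,0]],[0,[34.9,0,10.95],[0,0.253,0]],[0,[34.9,0,10.95],[0,0.253,0]]]'; python3 -m jog '[[0,[0,0,0],[0,0,0]],[0,[0,0,0],[0,0,0]],[0,[0,0,0],[0,0,0]]]';python3 - <<'E'
from h import *
from workcell import ctrl
for n in("top","side"):
    im=ctrl.get_image(n);pickle.dump(im,open(f"{n}1.pkl","wb"))
    a,b=(220,130) if n=="top" else (200,120)
    cv2.imwrite(f"pics/{n}1.png",cv2.resize(im["color"][b:b+140,a:a+180,::-1],None,fx=4,fy=4,interpolation=cv2.INTER_CUBIC))
E
python3 go.py 572 1.5 155 -5
```

```text
t: 3.9
ee_pos: [573.1, -2.2, 154.4]
orientation: [-1.166, 1.275, -1.276]
ft_force: [-0.8, 0.6, -2.4]
width: 13.8
t: 4.2
ee_pos: [570.8, 3.0, 155.0]
orientation: [-1.169, 1.274, -1.271]
ft_force: [0.2, -0.1, -1.8]
width: 14.0
t 4.3 p [571.3   3.1 155.5] jaw deg -4.9 y axis [-0.001  0.    -1.   ] F [-0.9 -0.2 -2.4] w 13.5 q [-0.02  0.43  1.8   0.    0.91  0.07]
shift [0.15 0.05 0.09] turn [ 0.001  0.002 -0.   ]
```

View pics/top1.png

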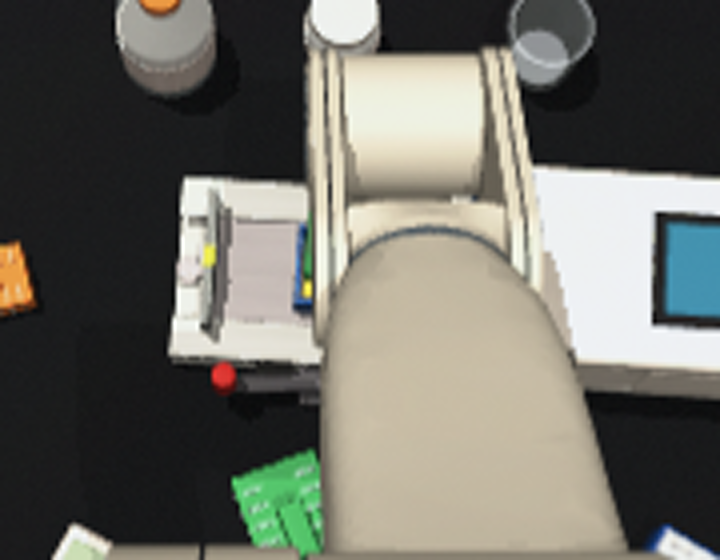

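View pics/side1.png

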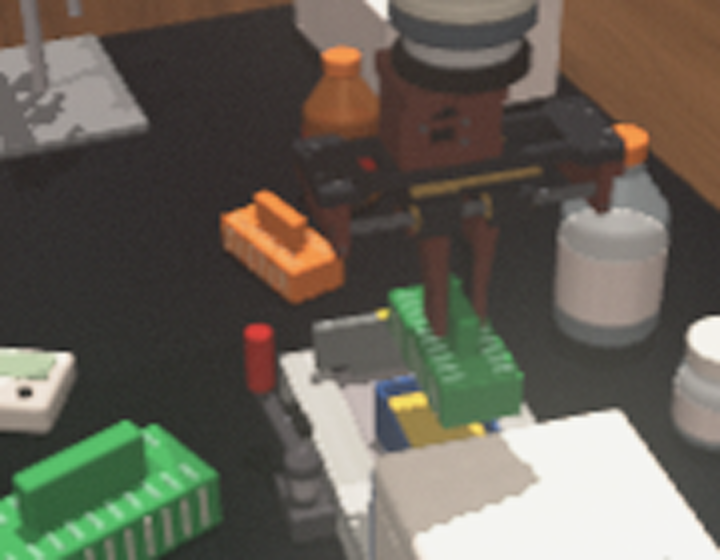

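```bash
python3 - <<'E'
from h import *
im=load("side1");C=cloud(im);ok=im["z_map"]>0
m=mask(im,(50,75)).astype(bool)&ok&(C[...,2]>100)&(np.abs(C[...,1])<90)&(C[...,0]>500)
P=C[m];print(len(P),P.min(0),P.max(0),np.histogram(P[:,2],12))
for lo,hi in((140,154),(163,180),(140,180)):
    q=P[(P[:,2]>lo)&(P[:,2]<hi)]
    r=cv2.minAreaRect(q[:,:2].astype(np.float32));print(lo,len(q),r)
E
```

```text
190 [544.64611527 -54.4889889  143.39788682] [594.5435453   60.84409791 178.20113986] (array([  3,  20, 128,   7,   1,   0,   1,   3,   5,   3,   7,  12]), array([143.39788682, 146.29815791, 149.19842899, 152.09870008,
       154.99897117, 157.89924225, 160.79951334, 163.69978442,
       166.60005551, 169.5003266 , 172.40059768, 175.30086877,
       178.20113986]))
140 158 ((572.1785278320312, 3.179950714111328), (112.03271484375, 48.328582763671875), 85.3167724609375)
163 30 ((573.2249145507812, -6.495660781860352), (45.49522018432617, 7.951818943023682), 75.5172119140625)
140 190 ((572.1785278320312, 3.179950714111328), (112.03271484375, 48.328582763671875), 85.3167724609375)
```

```bash
python3 -m jog '[[0,[0.12,2,0.05],[0,0,0]],[0,[0.12,4,0.05],[0,0,0]],[0,[0.12,4.4,0.05],[0,0,0]],[0,[0.12,4.8,0.05],[0,0,0]],[0,[0.12,5.1,0.05],[0,0,0]],[0,[0.12,5.1,0.05],[0,0,0]]]'; python3 go.py 572 1.5 100 -5
```

```text
t: 4.9
ee_pos: [572.6, 0.6, 105.0]
orientation: [-1.167, 1.272, -1.273]
ft_force: [-1.1, -0.1, -0.8]
width: 13.9
t 4.9 p [572.6   0.6 105. ] jaw deg -5.0 y axis [ 0.001 -0.    -1.   ] F [-1.1 -0.1 -0.8] w 13.9 q [-0.02  0.51  1.82 -0.    0.81  0.07]
shift [-0.08  0.5  -0.07] turn [-0.001  0.001 -0.   ]
```

```bash
python3 -m jog '[[0,[0,0.4,0],[0,0,0]],[0,[0,0.8,0],[0,0,0]],[0,[0,1.2,0],[0,0,0]],[0,[0,1.2,0],[0,0,0]]]';  python3 -m jog '[[0,[0,0.4,0],[0,0,0]],[0,[0,0.8,0],[0,0,0]],[0,[0,1.0,0],[0,0,0]],[0,[0,1.0,0],[0,0,0]]]'
```

```text
t: 5.3
ee_pos: [572.9, 0.4, 92.7]
orientation: [-1.166, 1.272, -1.273]
ft_force: [1.3, 0.8, -0.6]
width: 13.7
t: 5.7
ee_pos: [572.9, 0.4, 82.7]
orientation: [-1.166, 1.272, -1.273]
ft_force: [1.0, 0.0, 0.5]
width: 13.8
```

```bash
python3 -m jog '[[0,[0,0.3,0],[0,0,0]],[0,[0,0.55,0],[0,0,0]],[0,[0,0.65,0],[0,0,0]],[0,[0,0.65,0],[0,0,0]]]'; python3 - <<'E'
from h import *
from workcell import ctrl
for n in("side",):
    im=ctrl.get_image(n);pickle.dump(im,open(f"{n}2.pkl","wb"))
    a,b=(220,150)
    cv2.imwrite(f"pics/{n}2.png",cv2.resize(im["color"][b:b+120,a:a+150,::-1],None,fx=5,fy=5,interpolation=cv2.INTER_CUBIC))
    C=cloud(im);m=mask(im,(50,75)).astype(bool)&(im["z_map"]>0)&(np.abs(C[...,1])<90)&(C[...,0]>500)
    P=C[m];print(len(P),np.percentile(P,[2,98],axis=0).round(1),np.histogram(P[:,2],10));
    q=P[(P[:,2]<90)];print(cv2.minAreaRect(q[:,:2].astype(np.float32)),np.median(q[:,2]))
E
```

```text
t: 6.1
ee_pos: [573.0, 0.4, 77.4]
orientation: [-1.166, 1.272, -1.274]
ft_force: [-2.6, 0.8, 14.3]
width: 14.0
63 [[552.3  13.4  67.1]
 [581.1  56.2  74.9]] (array([ 1,  5, 46, 10,  0,  0,  0,  0,  0,  1]), array([62.4457958 , 66.12415147, 69.80250714, 73.48086281, 77.15921848,
       80.83757415, 84.51592982, 88.19428549, 91.87264116, 95.55099683,
       99.2293525 ]))
((569.4322509765625, 32.92683410644531), (51.152748107910156, 45.04253387451172), 66.46590423583984) 72.34471699301207
```

View pics/side2.png

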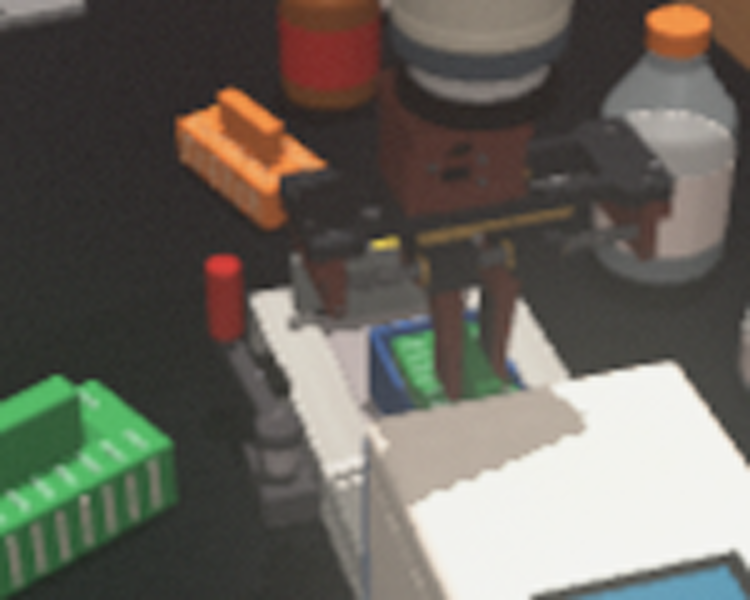

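```bash
python3 -m jog '[[0,[0,0.1,0],[0,0,0]],[0,[0,0.1,0],[0,0,0]]]'; python3 -m jog '[[0.5,[0,0,0],[0,0,0]],[0.5,[0,0,0],[0,0,0]],[0.5,[0,0,0],[0,0,0]],[0.5,[0,0,0],[0,0,0]],[0.5,[0,0,0],[0,0,0]]]';python3 -m jog '[[0.5,[0,-2,0],[0,0,0]],[0.5,[0,-5,0],[0,0,0]],[0,[0,-5,0],[0,0,0]],[0,[0,-5,0],[0,0,0]],[0,[0,-5,0],[0,0,0]],[0,[0,-5,0],[0,0,0]],[0,[0,-5,0],[0,0,0]],[0,[0,-5,0],[0,0,0]]]'; python3 go.py 572 1.5 100 -5
```

```text
t: 6.35
ee_pos: [573.1, 0.4, 77.3]
orientation: [-1.166, 1.272, -1.274]
ft_force: [-4.6, -0.6, 22.4]
width: 13.8
t: 6.85
ee_pos: [572.1, 0.4, 74.8]
orientation: [-1.167, 1.274, -1.273]
ft_force: [0.2, 0.8, -0.1]
width: 43.5
t: 7.65
ee_pos: [572.1, 0.4, 124.6]
orientation: [-1.168, 1.274, -1.273]
ft_force: [-0.5, -0.4, 0.2]
width: 1.3
t 7.65 p [5.721e+02 4.000e-01 1.246e+02] jaw deg -5.0 y axis [-0.001  0.    -1.   ] F [-0.5 -0.4  0.2] w 1.3 q [-0.02  0.48  1.81  0.    0.85  0.07]
shift [-0.11  2.46 -0.01] turn [0.001 0.    0.   ]
```

Now a confirming press from above with closed fingers. The fin's top should be at 98 mm.

```bash
python3 -m jog '[[0,[0,1.5,0],[0,0,0]],[0,[0,2.4,0],[0,0,0]],[0,[0,2.65,0],[0,0,0]],[0,[0,2.75,0],[0,0,0]],[0,[0,2.75,0],[0,0,0]]]'; python3 go.py 572 1.5 100 -5
```

```text
t: 8.15
ee_pos: [571.8, 0.4, 98.2]
orientation: [-1.168, 1.274, -1.272]
ft_force: [-5.4, -0.0, 15.1]
width: 0.5
t 8.15 p [5.718e+02 4.000e-01 9.820e+01] jaw deg -5.0 y axis [-0.002 -0.    -1.   ] F [-5.4 -0.  15.1] w 0.5 q [-0.02  0.52  1.82 -0.    0.8   0.07]
shift [-0.11 -0.18  0.01] turn [0.002 0.    0.   ]
```

Fully down: the fin's top is at 98.2 mm and holds 15 N. Back off behind the plate and look again.

```bash
python3 -m jog '[[0,[0,-4,0],[0,0,0]],[0,[-5,-5,0],[0,0,0]],[0,[-18.5,-5,0],[0,0,0]],[0,[-18.5,-5,0],[0,0,0]],[0,[-18.5,-5,0],[0,0,0]],[0,[-18.5,-5,0],[0,0,0]],[0,[-18.5,-5,0],[0,0,0]],[0,[-18.5,-5,0],[0,0,0]]]'; python3 - <<'E'
from h import *
from workcell import ctrl
for n in("top","side"):
    im=ctrl.get_image(n);pickle.dump(im,open(f"{n}3.pkl","wb"))
    a,b=(220,150) if n=="side" else (240,150)
    cv2.imwrite(f"pics/{n}3.png",cv2.resize(im["color"][b:b+120,a:a+150,::-1],None,fx=5,fy=5,interpolation=cv2.INTER_CUBIC))
    C=cloud(im);ok=im["z_map"]>0
    g=ok&(C[...,2]>70)&(C[...,2]<82)&(C[...,0]>510)&(C[...,0]<660)&(C[...,1]>110)&(C[...,1]<150)
    P=C[g];print(n,len(P),cv2.minAreaRect(P[:,:2].astype(np.float32)))
    y=ok&mask(im,(22,35),60).astype(bool)&(C[...,1]>100)&(C[...,1]<170)&(C[...,0]>540)&(C[...,0]<620)&(C[...,2]>50)
    print("stripe",y.sum(),C[y].mean(0))
    m=mask(im,(50,75)).astype(bool)&ok&(np.abs(C[...,1])<90)&(C[...,0]>500);P=C[m]
    print("cass",len(P),cv2.minAreaRect(P[:,:2].astype(np.float32)),np.percentile(P[:,2],[10,50,98]))
E
python3 go.py 586.6 176 48 -5
```

```text
t: 8.95
ee_pos: [587.9, 183.6, 146.9]
orientation: [-1.168, 1.274, -1.273]
ft_force: [-0.1, 0.5, -0.6]
width: 0.4
top 0 ((0.0, 0.0), (0.0, 0.0), 0.0)
stripe 0 [nan nan nan]
cass 511 ((572.1367797851562, -0.3214683532714844), (109.10179901123047, 51.634647369384766), 84.63261413574219) [ 67.40585328  72.21452092 100.80591668]
side 165 ((584.158203125, 132.51217651367188), (13.282936096191406, 110.77388763427734), 85.73523712158203)
stripe 3 [590.82495016 130.67800551  80.05291963]
cass 189 ((575.1731567382812, 9.690670013427734), (82.0481185913086, 48.17047882080078), 86.24684143066406) [ 71.77981136  75.3255368  100.21163434]
t 9.05 p [588.3 183.2 147.3] jaw deg -5.1 y axis [-0.001 -0.    -1.   ] F [-0.7  0.2  0.1] w 0.9 q [ 0.28  0.5   1.7  -0.    0.94  0.37]
shift [ 0.73  9.93 -0.1 ] turn [ 0.001 -0.001  0.   ]<stdin>:11: RuntimeWarning: Mean of empty slice.
  ret = um.true_divide(
```

View pics/top3.png

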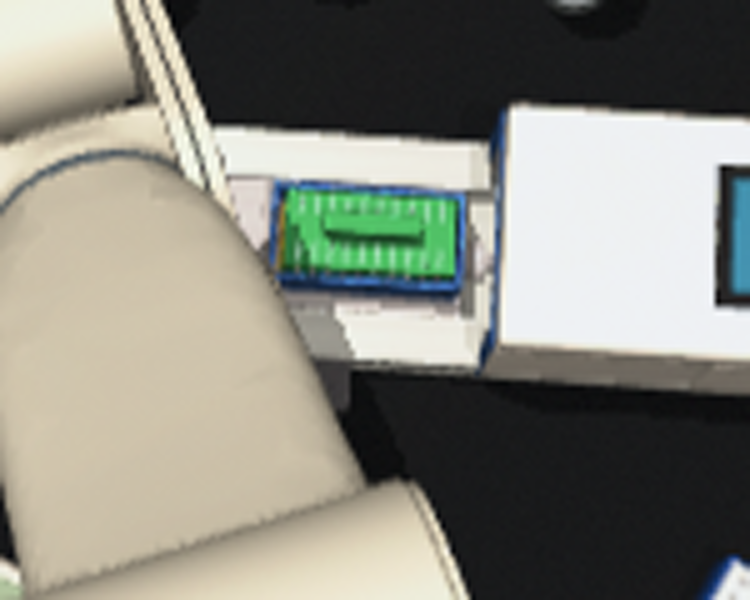

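View pics/side3.png

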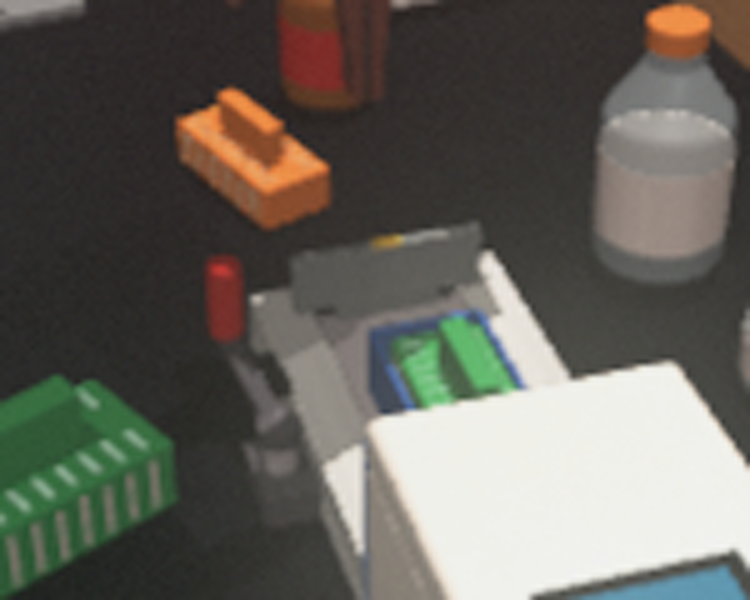

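```bash
python3 - <<'E'
from h import *
for n in("top0","side0"):
    im=load(n);C=cloud(im);ok=im["z_map"]>0
    c=proj(im,[[582,132,78]])[0];v,u=np.mgrid[:420,:560]
    y=mask(im,(18,36),70,70).astype(bool)&(np.hypot(u-c[0],v-c[1])<8)
    uv=np.c_[u[y],v[y]];print(n,c,y.sum(),uv.mean(0),plane(im,[uv.mean(0)],78),C[y&ok].mean(0))
E
```

```text
top0 [272.01707042 193.40425534] 18 [272.  193.5] [[581.68859149 132.05877243  78.        ]] [581.61159756 132.04946904  78.33861554]
side0 [296.56505648 198.37179596] 22 [296.68181818 197.77272727] [[583.42609123 134.63671561  78.        ]] [590.54859677 152.29162161  65.18709492]
```

```bash
python3 -m jog '[[0,[0.5,5,-0.15],[0,0,0]],[0,[0.7,9,-0.15],[0,0,0]],[0,[0.7,9.9,-0.15],[0,0,0]],[0,[0.7,9.9,-0.15],[0,0,0]],[0,[0.7,9.9,-0.15],[0,0,0]]]'; python3 go.py 586.1 176 48 -5 583.1 141 48 -5
```

```text
t: 9.55
ee_pos: [587.6, 177.8, 50.2]
orientation: [-1.165, 1.272, -1.274]
ft_force: [-0.3, -0.3, -0.1]
width: 0.5
t 9.55 p [587.6 177.8  50.2] jaw deg -5.0 y axis [ 0.002  0.001 -1.   ] F [-0.3 -0.3 -0.1] w 0.5 q [ 0.27  0.64  1.74 -0.    0.76  0.36]
shift [ 0.19  0.22 -0.14] turn [-0.002 -0.    -0.001]
shift [ 3.7   0.21 -0.13] turn [-0.002 -0.    -0.001]
```

```bash
python3 -m jog '[[0,[1,0,0],[0,0,0]],[0,[2,0,0],[0,0,0]],[0,[2.5,0,0],[0,0,0]],[0,[2.5,0,0],[0,0,0]]]'; python3 go.py 583.4 146 49 -5;python3 -m jog '[[0,[0.5,0,0],[0,0,0]],[0,[1,0,0],[0,0,0]],[0,[1.5,0,0],[0,0,0]],[0,[2,0,0],[0,0,0]],[0,[2,0,0],[0,0,0]]]'; python3 go.py 583.4 146 49 -5
```

```text
t: 9.95
ee_pos: [584.4, 152.0, 49.4]
orientation: [-1.166, 1.273, -1.274]
ft_force: [0.1, -0.2, -0.1]
width: 0.6
t 9.95 p [584.4 152.   49.4] jaw deg -5.1 y axis [ 0.001  0.    -1.   ] F [ 0.1 -0.2 -0.1] w 0.6 q [ 0.23  0.63  1.77 -0.    0.75  0.32]
shift [ 0.6   0.04 -0.05] turn [-0.001 -0.001 -0.   ]
t: 10.45
ee_pos: [583.1, 133.3, 49.1]
orientation: [-1.165, 1.272, -1.273]
ft_force: [0.8, 2.6, 1.5]
width: 0.4
t 10.45 p [583.1 133.3  49.1] jaw deg -5.0 y axis [ 0.001  0.001 -1.   ] F [0.8 2.6 1.5] w 0.4 q [0.2  0.62 1.78 0.   0.74 0.29]
shift [-1.26  0.01 -0.08] turn [-0.001  0.    -0.001]
```

```bash
python3 -m jog '[[0,[0.8,0,-0.03],[0,0,0]],[0,[1.6,0,-0.05],[0,0,0]],[0,[2.4,0,-0.05],[0,0,0]],[0,[3.2,0,-0.05],[0,0,0]],[0,[4.0,0,-0.05],[0,0,0]],[0,[4,0,-0.05],[0,0,0]]]'; python3 - <<'E'
from h import *
from workcell import ctrl
for n in("side",):
    im=ctrl.get_image(n);pickle.dump(im,open(f"{n}4.pkl","wb"))
    a,b=(220,150)
    cv2.imwrite(f"pics/{n}4.png",cv2.resize(im["color"][b:b+120,a:a+150,::-1],None,fx=5,fy=5,interpolation=cv2.INTER_CUBIC))
    C=cloud(im);ok=im["z_map"]>0
    g=ok&(C[...,2]>70)&(C[...,2]<82)&(C[...,0]>510)&(C[...,0]<530+120)&(C[...,1]>55)&(C[...,1]<110)
    P=C[g];print(n,len(P),cv2.minAreaRect(P[:,:2].astype(np.float32)))
E
python3 go.py 583.4 146 49 -5
```

```text
t: 11.05
ee_pos: [578.7, 92.9, 48.9]
orientation: [-1.166, 1.273, -1.273]
ft_force: [0.4, 0.8, -0.1]
width: 0.6
side 183 ((578.9794921875, 85.24082946777344), (30.3823299407959, 109.0974349975586), 85.61285400390625)
t 11.1 p [578.4  92.9  48.7] jaw deg -5.0 y axis [-0. -0. -1.] F [0.  0.1 0.6] w 0.4 q [ 0.14  0.61  1.81 -0.    0.72  0.23]
shift [-5.33 -0.03  0.04] turn [0. 0. 0.]
```

View pics/side4.png

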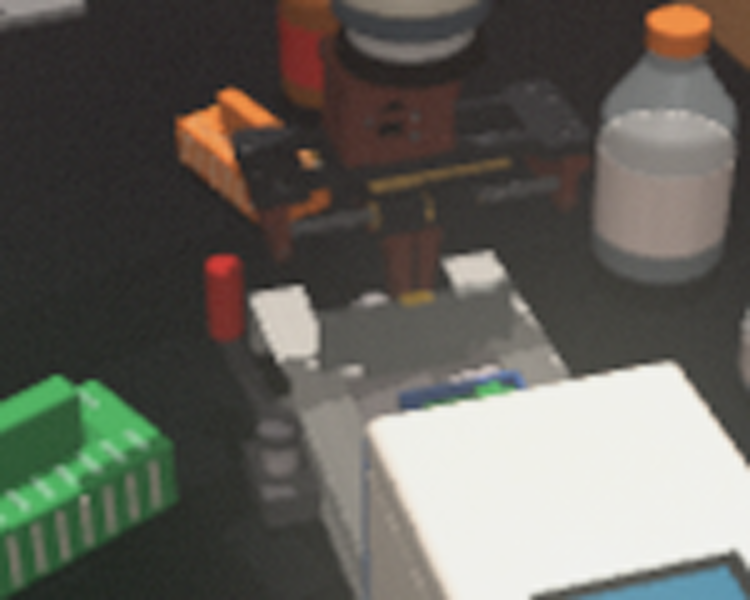

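The fingers are centred on the stripe, about (415,298) in the crop, and the plate stays square. Continue.

```bash
python3 -m jog '[[0,[0.8,0,0.03],[0,0,0]],[0,[1.6,0,0.03],[0,0,0]],[0,[2.4,0,0.03],[0,0,0]],[0,[3.2,0,0.03],[0,0,0]],[0,[4.0,0,0.03],[0,0,0]],[0,[4.8,0,0.03],[0,0,0]],[0,[4.8,0,0.03],[0,0,0]]]'; python3 -m jog '[[0,[0.7,0,0],[0,0,0]],[0,[1.4,0,0],[0,0,0]],[0,[1.4,0,0],[0,0,0]]]'; python3 go.py 572.5 19 49 -5
```

```text
t: 11.8
ee_pos: [574.4, 45.0, 48.5]
orientation: [-1.167, 1.273, -1.273]
ft_force: [-0.1, -0.5, 0.1]
width: 0.3
t: 12.1
ee_pos: [573.1, 31.2, 48.5]
orientation: [-1.167, 1.273, -1.273]
ft_force: [0.8, 0.2, -0.0]
width: 0.7
t 12.1 p [573.1  31.2  48.5] jaw deg -5.0 y axis [-0.001 -0.    -1.   ] F [ 0.8  0.2 -0. ] w 0.7 q [ 0.03  0.6   1.83 -0.    0.71  0.12]
shift [ 1.22 -0.05  0.04] turn [0.001 0.    0.   ]
```

```bash
python3 -m jog '[[0,[0.4,0,0],[0,0,0]],[0,[0.8,0,0],[0,0,0]]]';python3 -m jog '[[0,[0.3,0,0],[0,0,0]],[0,[0.3,0,0],[0,0,0]]]'; python3 -m jog '[[0,[0.2,0,0],[0,0,0]],[0,[0.2,0,0],[0,0,0]]]'
```

```text
t: 12.3
ee_pos: [572.6, 24.1, 48.5]
orientation: [-1.167, 1.273, -1.272]
ft_force: [0.7, 6.1, -0.2]
width: 0.3
t: 12.5
ee_pos: [572.2, 20.7, 48.5]
orientation: [-1.167, 1.273, -1.273]
ft_force: [0.6, 2.6, -0.4]
width: 0.8
t: 12.7
ee_pos: [572.2, 19.5, 48.5]
orientation: [-1.166, 1.274, -1.272]
ft_force: [1.6, 8.7, -1.8]
width: 0.4
```

```bash
python3 -m jog '[[0,[0.2,0,0],[0,0,0]],[0,[0.2,0,0],[0,0,0]]]'; python3 -m jog '[[0,[0.2,0,0],[0,0,0]],[0,[0.2,0,0],[0,0,0]]]'
```

```text
t: 12.9
ee_pos: [572.3, 19.4, 48.8]
orientation: [-1.163, 1.275, -1.271]
ft_force: [1.7, 20.8, -0.4]
width: 0.4
t: 13.1
ee_pos: [572.4, 19.3, 49.1]
orientation: [-1.161, 1.276, -1.27]
ft_force: [0.9, 31.0, 2.6]
width: 0.4
```

Hard stop where predicted (TCP y of 19.3, forecast 19). Back off and look.

```bash
python3 -m jog '[[0,[-2,0,0],[0,0,0]],[0,[-5,0,0],[0,0,0]],[0,[-7,-4,0],[0,0,0]],[0,[-10,-8,0],[0,0,0]],[0,[-15,-10,0],[0,0,0]],[0,[-20,-10,0],[0,0,0]],[0,[-20,-10,0],[0,0,0]],[0,[-20,-10,0],[0,0,0]]]'; python3 - <<'E'
from h import *
from workcell import ctrl
for n in("top","side"):
    im=ctrl.get_image(n);pickle.dump(im,open(f"{n}5.pkl","wb"))
    a,b=(220,150) if n=="side" else (240,150)
    cv2.imwrite(f"pics/{n}5.png",cv2.resize(im["color"][b:b+120,a:a+150,::-1],None,fx=5,fy=5,interpolation=cv2.INTER_CUBIC))
    C=cloud(im);ok=im["z_map"]>0
    g=ok&(C[...,2]>72)&(C[...,2]<82)&(C[...,0]>510)&(C[...,0]<640)&(C[...,1]>-8)&(C[...,1]<30)
    P=C[g];print(n,len(P),cv2.minAreaRect(P[:,:2].astype(np.float32)))
    r=ok&mask(im,(174,3)).astype(bool)&(abs(C[...,0]-480)<40)&(abs(C[...,1]-120)<40)&(C[...,2]>90);print("knob",r.sum(),C[r].mean(0))
E
python3 go.py 572.5 19 49 -5
```

```text
t: 13.9
ee_pos: [588.9, 214.5, 148.4]
orientation: [-1.169, 1.271, -1.272]
ft_force: [0.2, -0.1, -0.7]
width: 0.2
top 76 ((569.908203125, 2.727691650390625), (8.160613059997559, 108.10105895996094), 84.8395004272461)
knob 0 [nan nan nan]
side 173 ((572.9429321289062, 3.6797733306884766), (12.341824531555176, 110.11997985839844), 85.16436004638672)
knob 36 [482.53646725 120.65734706  95.18979505]
t 14.0 p [588.6 212.5 147.9] jaw deg -5.0 y axis [-0.002 -0.001 -1.   ] F [-0.  -0.4  0.6] w 0.3 q [ 0.33  0.51  1.68 -0.    0.95  0.42]
shift [19.41  9.92  0.1 ] turn [0.002 0.    0.001]<stdin>:10: RuntimeWarning: Mean of empty slice.
  ret = um.true_divide(
```

View pics/top5.png

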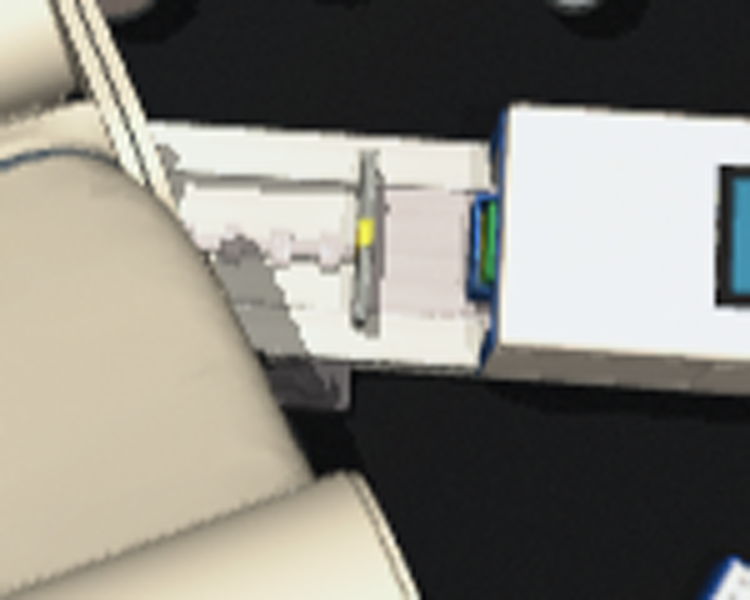

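View pics/side5.png

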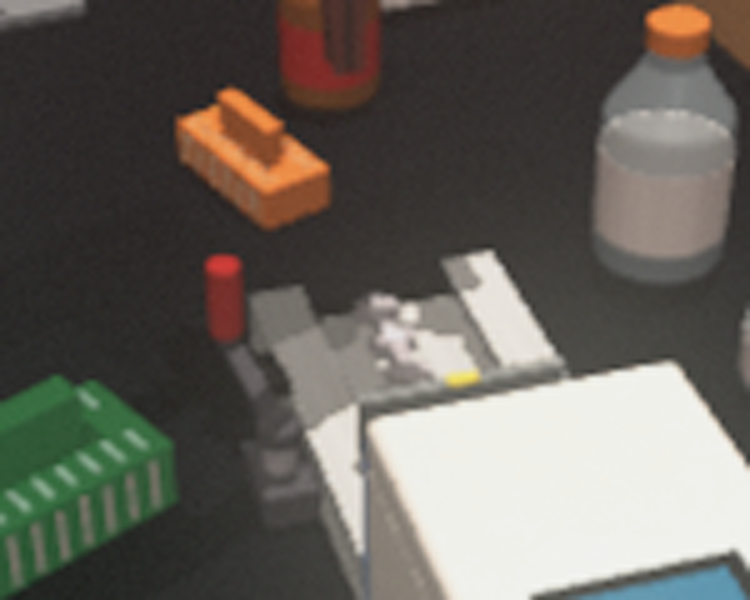

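```bash
python3 go.py 482.3 121.3 120 -5
```

```text
t 14.0 p [588.6 212.5 147.9] jaw deg -5.0 y axis [-0.002 -0.001 -1.   ] F [-0.  -0.4  0.6] w 0.3 q [ 0.33  0.51  1.68 -0.    0.95  0.42]
shift [10.01  2.82 -9.79] turn [0.002 0.    0.001]
```

```bash
python3 -m jog '[[0.55,[10.0,2.8,-9.8],[0,0,0]],[0.55,[10.0,2.8,-9.8],[0,0,0]],[0.55,[10.0,2.8,-9.8],[0,0,0]],[0.55,[10.0,2.8,-9.8],[0,0,0]],[0.55,[10.0,2.8,-9.8],[0,0,0]],[0.55,[10.0,2.8,-9.8],[0,0,0]]]'; python3 go.py 482.3 121.3 56 -5
```

```text
t: 14.6
ee_pos: [484.5, 122.3, 121.1]
orientation: [-1.165, 1.273, -1.274]
ft_force: [0.2, -0.7, 0.2]
width: 45.0
t 14.6 p [484.5 122.3 121.1] jaw deg -5.1 y axis [ 0.002  0.    -1.   ] F [ 0.2 -0.7  0.2] w 45.0 q [ 0.22  0.39  1.98 -0.    0.77  0.31]
shift [ 0.12  6.51 -0.22] turn [-0.002 -0.001 -0.   ]
```

```bash
python3 -m jog '[[0.55,[0,3,0],[0,0,0]],[0.55,[0,6,0],[0,0,0]],[0.55,[0,6.4,0],[0,0,0]],[0.55,[0,6.4,0],[0,0,0]],[0.55,[0,6.4,0],[0,0,0]]]'; python3 - <<'E'
from h import *
from workcell import ctrl
im=ctrl.get_image("side")
cv2.imwrite("pics/side6.png",cv2.resize(im["color"][150:270,200:350,::-1],None,fx=5,fy=5,interpolation=cv2.INTER_CUBIC))
E
python3 go.py 482.3 121.3 56 -5
```

```text
t: 15.1
ee_pos: [484.1, 123.0, 57.6]
orientation: [-1.166, 1.272, -1.273]
ft_force: [1.3, 0.6, 0.3]
width: 48.2
t 15.15 p [484.2 123.   57.8] jaw deg -5.0 y axis [ 0.002  0.    -1.   ] F [ 0.3  0.2 -0.2] w 48.2 q [ 0.23  0.51  2.   -0.    0.63  0.31]
shift [ 0.19  0.18 -0.18] turn [-0.002  0.    -0.001]
```

View pics/side6.png

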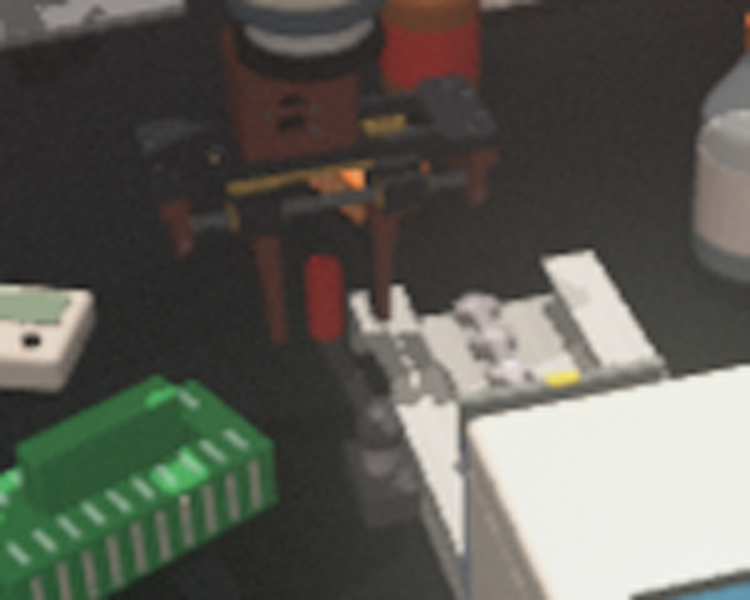

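The knob, at (323,300) in the crop, is between the fingers. Close.

```bash
python3 -m jog '[[0,[0.15,0.1,-0.15],[0,0,0]],[0,[0.15,0.1,-0.15],[0,0,0]],[0,[0.15,0.1,-0.15],[0,0,0]],[0,[0.15,0.1,-0.15],[0,0,0]],[0,[0.15,0.1,-0.15],[0,0,0]],[0,[0.15,0.1,-0.15],[0,0,0]],[0,[0.15,0.1,-0.15],[0,0,0]]]'; python3 - <<'E'
import numpy as np
# waypoints in tool axes (x=t travel, z=scanner y), relative to knob at th0
th0=-0.109
for th in np.linspace(0,1.571,12):
    print(round(th,2), (8.5*(np.cos(th0)-np.cos(th))).round(2), (8.5*(np.sin(th)-np.sin(th0))).round(2))
E
python3 go.py 482.3 121.3 56 -5
```

```text
t: 15.85
ee_pos: [481.7, 121.3, 56.0]
orientation: [-1.166, 1.273, -1.273]
ft_force: [0.3, -0.3, 5.4]
width: 19.3
0.0 -0.05 0.92
0.14 0.04 2.13
0.29 0.29 3.32
0.43 0.72 4.46
0.57 1.3 5.52
0.71 2.03 6.49
0.86 2.88 7.35
1.0 3.86 8.08
1.14 4.92 8.66
1.29 6.06 9.08
1.43 7.24 9.34
1.57 8.45 9.42
t 15.85 p [481.7 121.3  56. ] jaw deg -5.0 y axis [ 0.001  0.    -1.   ] F [ 0.3 -0.3  5.4] w 19.3 q [ 0.22  0.51  2.01 -0.    0.63  0.31]
shift [-0.   -0.    0.06] turn [-0.001  0.    -0.   ]
```

```bash
python3 -m jog '[[0,[-0.05,-0.1,0.92],[0,0,0]],[0,[0.04,-0.1,2.13],[0,0,0]],[0,[0.29,-0.1,3.32],[0,0,0]],[0,[0.72,-0.1,4.46],[0,0,0]],[0,[0.72,-0.1,4.46],[0,0,0]]]'; python3 go.py 568.8 30.6 56 -5
```

```text
t: 16.35
ee_pos: [525.7, 110.3, 56.0]
orientation: [-1.166, 1.274, -1.273]
ft_force: [1.6, 3.2, -4.7]
width: 20.0
t 16.35 p [525.7 110.3  56. ] jaw deg -5.0 y axis [-0.  0. -1.] F [ 1.6  3.2 -4.7] w 20.0 q [0.18 0.55 1.92 0.   0.68 0.27]
shift [ 7.56 -0.    5.  ] turn [ 0.    -0.001 -0.   ]
```

```bash
python3 -m jog '[[0,[0.57,0,1.06],[0,0,0]],[0,[1.28,0,2.03],[0,0,0]],[0,[2.13,0,2.89],[0,0,0]],[0,[3.1,0,3.62],[0,0,0]],[0,[4.15,0,4.2],[0,0,0]],[0,[5.3,0,4.62],[0,0,0]],[0,[5.3,0,4.62],[0,0,0]]]'; python3 go.py 568.8 30.6 56 -5
```

```text
t: 17.05
ee_pos: [565.9, 52.8, 56.0]
orientation: [-1.167, 1.275, -1.273]
ft_force: [1.0, 0.6, -5.7]
width: 19.6
t 17.05 p [565.9  52.8  56. ] jaw deg -5.1 y axis [-0.001  0.    -1.   ] F [ 1.   0.6 -5.7] w 19.6 q [0.07 0.58 1.85 0.   0.72 0.16]
shift [2.19 0.   0.48] turn [ 0.001 -0.001  0.   ]
```

```bash
python3 -m jog '[[0,[1.0,0,0.28],[0,0,0]],[0,[1.8,0,0.38],[0,0,0]],[0,[2.2,0,0.4],[0,0,0]],[0,[2.2,0,0.4],[0,0,0]]]'; python3 go.py 568.8 30.6 56 -5
```

```text
t: 17.45
ee_pos: [567.8, 31.3, 56.1]
orientation: [-1.167, 1.274, -1.273]
ft_force: [0.4, 2.6, -10.0]
width: 19.3
t 17.45 p [567.8  31.3  56.1] jaw deg -5.0 y axis [-0.001  0.    -1.   ] F [  0.4   2.6 -10. ] w 19.3 q [0.03 0.58 1.84 0.   0.72 0.12]
shift [0.06 0.01 0.1 ] turn [ 0.001 -0.    -0.   ]
```

```bash
python3 -m jog '[[0,[0.2,0,0],[0,0,0]],[0,[0.2,0,0],[0,0,0]]]';python3 -m jog '[[0,[0.2,0,0],[0,0,0]],[0,[0.2,0,0],[0,0,0]]]'; python3 go.py 568.8 30.6 56 -5
```

```text
t: 17.65
ee_pos: [567.7, 29.5, 56.1]
orientation: [-1.168, 1.274, -1.272]
ft_force: [0.4, 4.6, -11.3]
width: 19.4
t: 17.85
ee_pos: [567.6, 27.4, 56.1]
orientation: [-1.168, 1.274, -1.272]
ft_force: [0.1, 4.5, -13.1]
width: 19.4
t 17.85 p [567.6  27.4  56.1] jaw deg -5.0 y axis [-0.001  0.    -1.   ] F [  0.1   4.5 -13.1] w 19.4 q [0.03 0.58 1.85 0.   0.72 0.11]
shift [-0.33  0.01  0.1 ] turn [0.001 0.    0.   ]
```

It may be sliding along the pads. Release, lift off, back away and look, then push on the knob's rear.

```bash
python3 -m jog '[[0.5,[0,0,0],[0,0,0]],[0.5,[0,0,0],[0,0,0]],[0.5,[0,0,0],[0,0,0]],[0.5,[0,-3,0],[0,0,0]],[0.5,[0,-7,0],[0,0,0]],[0.5,[-5,-8,0],[0,0,0]],[0,[-10,-8,0],[0,0,0]],[0,[-15,-8,0],[0,0,0]]]';python3 -m jog '[[0,[-5,0,0],[0,0,0]],[0,[-5,0,0],[0,0,0]],[0,[-5,0,0],[0,0,0]]]'; python3 - <<'E'
from h import *
from workcell import ctrl
for n in("top","side"):
    im=ctrl.get_image(n);pickle.dump(im,open(f"{n}7.pkl","wb"))
    a,b=(220,150) if n=="side" else (240,150)
    cv2.imwrite(f"pics/{n}7.png",cv2.resize(im["color"][b:b+120,a:a+150,::-1],None,fx=5,fy=5,interpolation=cv2.INTER_CUBIC))
    C=cloud(im);ok=im["z_map"]>0
    r=ok&mask(im,(174,3)).astype(bool)&(abs(C[...,0]-560)<40)&(abs(C[...,1]-30)<60)&(C[...,2]>90)&(C[...,2]<105);print("knob",r.sum(),C[r].mean(0))
E
python3 go.py 574 90 56 -5
```

```text
t: 18.65
ee_pos: [582.3, 176.9, 138.5]
orientation: [-1.163, 1.272, -1.275]
ft_force: [0.4, 0.1, -0.1]
width: 31.3
t: 18.95
ee_pos: [585.6, 226.3, 137.0]
orientation: [-1.168, 1.27, -1.272]
ft_force: [1.1, -0.4, -0.9]
width: 7.2
knob 24 [566.29552472  30.9073305   94.63640213]
knob 35 [568.77095185  29.18263065  95.68727575]
t 19.05 p [585.4 224.4 136.8] jaw deg -5.0 y axis [-0.    -0.001 -1.   ] F [0.1 0.1 0.4] w 1.2 q [ 0.35  0.53  1.68 -0.    0.93  0.43]
shift [13.48  8.08  0.04] turn [ 0.    -0.     0.001]
```

View pics/top7.png

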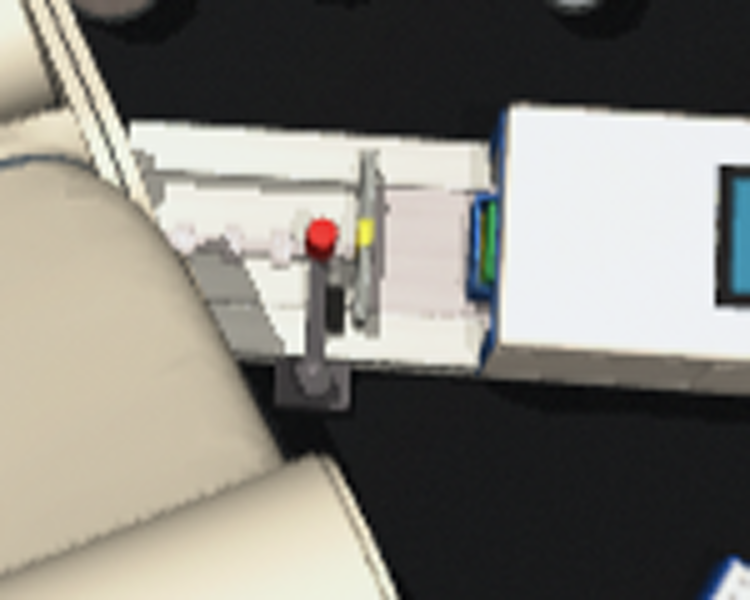

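View pics/side7.png

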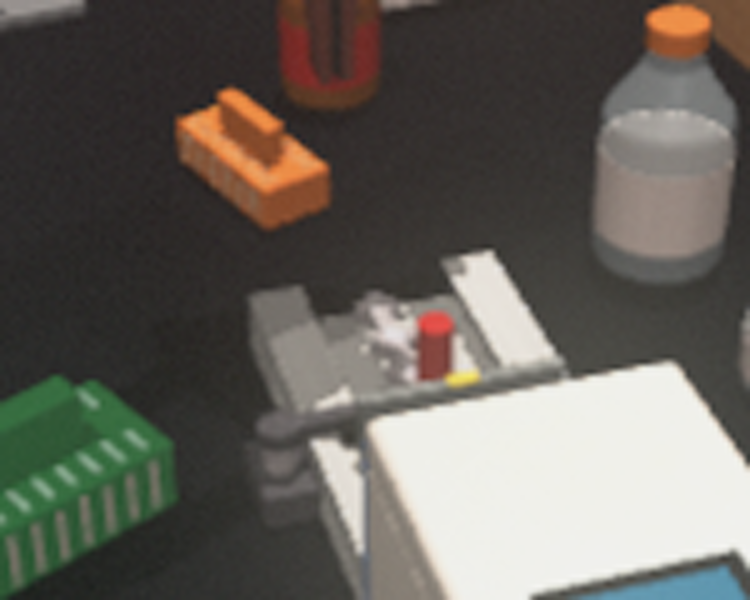

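```bash
python3 -m jog '[[0,[5,0,0],[0,0,0]],[0,[10,2,-0.05],[0,0,0]],[0,[13.4,6,-0.1],[0,0,0]],[0,[13.4,7.5,-0.1],[0,0,0]],[0,[13.4,7.5,-0.1],[0,0,0]],[0,[13.4,7.5,-0.1],[0,0,0]]]'; python3 -m jog '[[0,[1.5,0,0],[0,0,0]],[0,[3,0,0],[0,0,0]],[0,[3.6,0,0],[0,0,0]],[0,[3.6,0,0],[0,0,0]]]';python3 go.py 570 50 62 -5
```

```text
t: 19.65
ee_pos: [573.1, 91.0, 62.1]
orientation: [-1.166, 1.275, -1.274]
ft_force: [0.9, 0.7, 0.4]
width: 0.5
t: 20.05
ee_pos: [570.0, 55.1, 62.3]
orientation: [-1.166, 1.273, -1.274]
ft_force: [-0.6, 0.9, -0.3]
width: 0.5
t 20.05 p [570.   55.1  62.3] jaw deg -5.1 y axis [ 0.001 -0.    -1.   ] F [-0.6  0.9 -0.3] w 0.5 q [ 0.08  0.58  1.84 -0.    0.73  0.16]
shift [0.51 0.03 0.04] turn [-0.001 -0.001 -0.   ]
```

```bash
for i in 1; do python3 -m jog '[[0,[0.3,0,0],[0,0,0]],[0,[0.3,0,0],[0,0,0]]]'; python3 -m jog '[[0,[0.2,0,0],[0,0,0]],[0,[0.2,0,0],[0,0,0]]]'; python3 -m jog '[[0,[0.2,0,0],[0,0,0]],[0,[0.2,0,0],[0,0,0]]]'; done
```

```text
t: 20.25
ee_pos: [569.7, 53.2, 61.8]
orientation: [-1.167, 1.273, -1.273]
ft_force: [0.5, 0.4, -0.7]
width: 0.6
t: 20.45
ee_pos: [569.6, 52.5, 61.8]
orientation: [-1.165, 1.274, -1.272]
ft_force: [-0.1, 7.9, 0.7]
width: 0.7
t: 20.65
ee_pos: [569.7, 52.3, 61.8]
orientation: [-1.163, 1.275, -1.271]
ft_force: [0.6, 15.5, 0.1]
width: 0.0
```

The knob meets a hard stop (15.5 N with only 0.2 mm of motion), so the lock is shut. Withdraw and do a final check.

```bash
python3 -m jog '[[0,[-2,0,0],[0,0,0]],[0,[-5,0,0],[0,0,0]],[0,[-7,-4,0],[0,0,0]],[0,[-12,-8,0],[0,0,0]],[0,[-17,-12,0],[0,0,0]],[0,[-22,-15,0],[0,0,0]],[0,[-22,-15,0],[0,0,0]],[0,[-22,-15,0],[0,0,0]]]';python3 -m jog '[[0,[0,0,0],[0,0,0]],[0,[0,0,0],[0,0,0]]]'; python3 - <<'E'
from h import *
from workcell import ctrl
for n in("top","side"):
    im=ctrl.get_image(n);pickle.dump(im,open(f"{n}8.pkl","wb"))
    cv2.imwrite(f"pics/{n}8.png",im["color"][:,:,::-1])
    C=cloud(im);ok=im["z_map"]>0
    r=ok&mask(im,(174,3)).astype(bool)&(abs(C[...,0]-560)<40)&(abs(C[...,1]-30)<60)&(C[...,2]>90)&(C[...,2]<105);print("knob",r.sum(),C[r].mean(0))
    g=ok&(C[...,2]>72)&(C[...,2]<82)&(C[...,0]>510)&(C[...,0]<640)&(C[...,1]>-8)&(C[...,1]<14)
    print("plate",cv2.minAreaRect(C[g][:,:2].astype(np.float32)))
    o=ok&mask(im,(5,16)).astype(bool)&(np.hypot(C[...,0]-569,C[...,1]-338)<70)&(C[...,2]>24)&(C[...,2]<62)
    if o.sum()>10: print("orange",cv2.minAreaRect(C[o][:,:2].astype(np.float32)))
E
```

```text
t: 21.45
ee_pos: [590.0, 273.0, 215.2]
orientation: [-1.162, 1.267, -1.27]
ft_force: [-0.3, -1.3, 0.1]
width: 0.6
t: 21.65
ee_pos: [587.3, 267.2, 210.3]
orientation: [-1.17, 1.274, -1.273]
ft_force: [-0.1, -0.0, -0.5]
width: 0.6
knob 29 [566.11631932  29.59549613  95.99358546]
plate ((570.2767944335938, 3.2236509323120117), (8.846116065979004, 107.2423324584961), 84.53834533691406)
orange ((556.6605224609375, 384.8902587890625), (51.73961639404297, 17.693817138671875), 23.924747467041016)
knob 31 [568.02590547  27.33381341  96.06270511]
plate ((573.1278686523438, 2.4506168365478516), (11.985910415649414, 110.14154052734375), 85.26716613769531)
orange ((570.5841064453125, 338.30133056640625), (52.60914611816406, 113.0013427734375), 13.463400840759277)
```

View pics/side8.png

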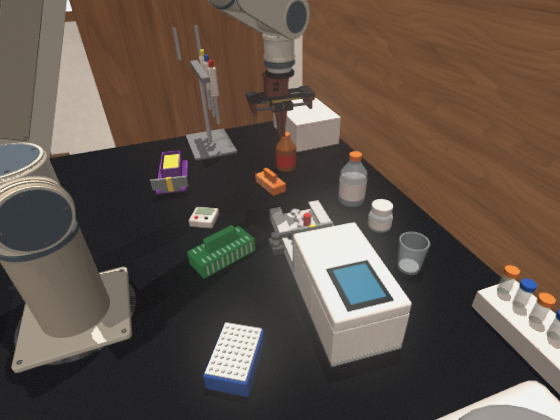

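View pics/top8.png

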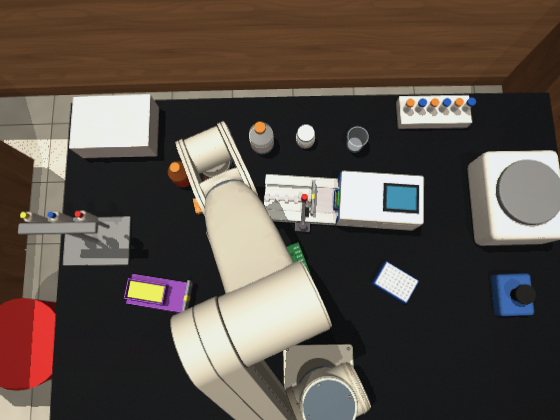

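The side view shows the knob at (307,218) shut behind the plate, and the orange cassette at (270,182) where it was. The gripper is clear of everything. Handing in.

```bash
python3 -c "
from workcell import ctrl
ctrl.close_job();print('done')"
```

```text
the job is handed in; nothing more can be done
done
```

The job is handed in at about 22 s of the 61 s limit. The green cassette is in the blue magazine, the carriage is home in the scanner, and the lock arm is shut behind the plate.

- **Cassette:** I pressed it down while gripping it, then again from above with closed fingers. The second press stopped with the fin's top at 98.2 mm (98 expected) while holding 15 N.
- **Carriage:** I pushed on the yellow stripe, staying within about 1 mm of the centre line. It met a hard stop at 31 N, at the predicted position, with the plate square to the rail.
- **Lock:** I carried the knob round by gripping it. At the end it slid along the finger pads, so I pushed it from behind to be sure. It held at 15.5 N with only 0.2 mm of movement.
- **Final pictures:** The knob and plate are where they should be to within a few millimetres, and the gripper is clear of everything.
- **Orange cassette:** From the side view it is within about 1 mm of where it started. The arm hid it from the top camera at the end, so that reading was no use. I checked the other bystanders only by eye.
- **Camera disagreement:** The two cameras disagreed by 2 to 3 mm throughout, so I worked with values between them.

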